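# Nest the domed covers in the cellar store

## Task

Stow the three upside-down domed covers as one stack, each cupped in the next: first set the middle-sized cover into the large one, then the small cover into the middle one, each upright, roughly centred and resting fully on the floor of the one below. Set each down gently before letting go, without dropping or slamming it, keep the large cover about where it lies, and leave the little bowl with two ears where it stands.

Things in the scene. Friction and masses are not known exactly. Their poses are not given: they have to be found in the camera images.
- large_cover_mid (a point): The large, shallow knobless domed cover, dull aluminium, lying upside down, hollow side up: round, 190 mm across, 48 mm high, flat crown 76 mm across on the table. Rim: upright band 8 mm thick, 14 mm high, to pinch from above, one finger inside. Below it a 4 mm wall curves in to a flat floor 5 mm thick. 0.4 kg; stays as the bottom. Point: on its axis, half-way up; z points out of the open side.
- middle_cover_mid (a point): The middle-sized knobless domed cover, dull aluminium, lying upside down, hollow side up: round, 136 mm across, 56 mm high, flat crown 52 mm across on the table. Rim: upright band 8 mm thick, 14 mm high, to pinch from above, one finger inside. Below it a 4 mm wall curves in to a flat floor 5 mm thick. 0.2 kg. Nested, its rim stands 13 mm above the large one's. Point: on its axis, half-way up; z points out of the open side.
- small_cover_mid (a point): The small, deep knobless domed cover, dull aluminium, lying upside down, hollow side up: round, 80 mm across, 62 mm high, flat crown 32 mm across on the table. Rim: upright band 8 mm thick, 14 mm high, to pinch from above, one finger inside. Below it a 4 mm wall curves in to a flat floor 5 mm thick. 0.1 kg. Nested, its rim stands 11 mm above the middle one's. Point: on its axis, half-way up; z points out of the open side.
- bowl_mid (a point): A bystander: small footed bowl of the same dull aluminium, 100 mm across and 55 mm high, open upwards, thin-walled, with two flat ears sticking out on opposite sides of the rim (138 mm over the ears). The point is on its axis, half-way up. Not part of the stack.
There are look-alikes about, which are no part of the job. What is shaped like the part that bears middle_cover_mid but purple or yellow is not meant. Leave any black look-alike of the part that bears large_cover_mid alone.

How it is judged:
By the outcome, as a careful person would: the job done as asked, in the order asked, and still so for the second after the job is handed in, with the robot touching nothing.
It also fails if it takes over 64 s, if anything falls off the work surface, if the arm or the gripper's body presses on something with over 40 N, if the wrist force passes 120 N, or if a joint passes its speed limit or range.

## Robot

A 6-joint arm with a two-finger parallel gripper is mounted at the origin on the work surface. World frame = base frame: x ahead of the robot, y to its left, z up, the work surface at z = 0. Lengths are in m, angles in rad, forces in N, time in s.
With the tool pointing down it reaches from about 0.35 to 0.725 m from the base axis. Payload 4.3 kg.
Tool frame: the origin (TCP) lies between the finger pads; the fingertips stand 17 mm ahead of it and the grasp point (between the pads) lies 2 mm behind it (manip.finger_overhang is the distance from the TCP to the fingertips, in m); z points along the fingers, y is the line along which they close (so a half turn about z gives the same grasp; the last joint's range is limited). The gripper opens to 85 mm and grips with 20 to 120 N. Pads are 22 mm wide; open, the fingers measure 114 mm over their backs; the gripper's body (76 mm by 85 mm) begins 54 mm behind the grasp point. The pads swing forward as they close: fully open they stand 13 mm farther back than shut.
Start: joints at [-0.11, 0.377, 0.081, 1.274, 0, 1.46], TCP at [0.575, 0, 0.248] pointing down, gripper open.
Joint ranges: [-2.72, 2.72], [-0.84, 1.66], [-1.02, 1.22], [-1.77, 2.12], [-1.37, 1.28], [-3.14, 3.14]. Speed limits (rad/s): [2.57, 2.57, 3.14, 3.14, 3.14, 3.14].

## Interface

Orientations are given as [roll, pitch, yaw] about the fixed x, y, z axes, in that order (R = Rz(yaw) Ry(pitch) Rx(roll)).
In Python, from rig import manip, vision gives the robot as it stands.
- The arm moves only by the tool apply_moves, never from a script. Its argument "rows" is a list of rows, each an object of numbers: "dx", "dy", "dz": the shift along the world's x, y, z in cm; "rx", "ry", "rz": the turn, a rotation vector about the world's x, y, z in degrees; "hand": the closure, from -1 (fully open) to 1 (shut), so that 0 is half open. In form: [{"dx": .., "dy": .., "dz": .., "rx": .., "ry": .., "rz": .., "hand": ..}, ...]. A call has 1 to 8 rows; each row is the pose to reach, as a shift and turn from the pose commanded when the call began; what a row does not reach only later rows make up. A row lasts 1/12 s, in which the tool goes at most 41.7 mm and 7.16 degrees, less where a joint would pass 70% of its speed; a pose out of reach is approached as far as the arm can. A call with a gripper value outside its range is refused whole. The fingers move at their own pace and stop on an object; "force" is the grip in N (left out, the last holds). Time passes only in rows, so rows that repeat a pose let the fingers close. It gives the time, the measured TCP pose, the force, the opening and the grip force at its end, in the units of the state.
- manip.observe(): the state, without advancing time (a new reading comes with each control period).
- vision.grab_frame(name): name is "scene" or "side" or "wrist"; returns a dict with "img" (480x640x3 uint8, red, green, blue), "K" (3x3 intrinsics, pixels), "camera_from_world" (4x4, takes a point from world to camera coordinates); the wrist camera has in their place "hand_eye" (4x4, takes a point from camera to tool coordinates, whose origin is the TCP and whose axes are the flange's). Camera axes: x right, y down, z forward; pixel columns grow to the right and rows downward; lengths in m; the calibration is good to about 2 mm. The wrist camera is an equidistant fisheye: a pixel r from the principal point sees the ray r / f radians off the axis. A picture is of the moment at which its call begins: read the wrist's pose just before it. There is no depth.
- manip.close_job(): hands the job in; it is judged then, once.
The state is a dict: "time": time; "joint_pos": joint angles; "joint_velocities": joint speeds; "joint_efforts": joint torques, N m; "ee_pos": TCP position; "tcp_rot": TCP orientation; "contact_force": force on the tool from outside, world axes, zero at the start; "ft_torque": the same for the moment, N m; "grip_width": finger opening in m; "grip_force": force on a finger pad.
Only numpy, scipy, OpenCV 4.12 (cv2) and the standard library are available. Lean on these libraries where they do the work, as an engineer would, in place of code of your own. Each camera call takes 0.05 s, during which the arm holds its last target. There are 200 camera calls.

## Working session

There is one attempt and no reset: what is moved stays moved. The work goes in short steps, Python scripts to look and compute and a tool call to move; the robot and the scene stay as the last step left them, time stands still between calls to the robot, and variables do not carry over. Pictures are saved under pics/ and viewed, at most 10 in all, crops included, and the job is handed in when it is done.

Besides the shell and the picture viewer there is one more tool, called after "Emit:" by a JSON object that holds its "api" and its "payload". apply_moves: Moves the arm, as the interface text tells. Its arguments: {"type":"object","properties":{"rows":{"type":"array","items":{"type":"object","properties":{"dx":{"type":"number"},"dy":{"type":"number"},"dz":{"type":"number"},"rx":{"type":"number"},"ry":{"type":"number"},"rz":{"type":"number"},"hand":{"type":"number"}}}},"force":{"type":"number"}},"required":["rows"]}

```bash
ls; mkdir -p pics; python3 - <<'E'
from rig import manip, vision
import cv2, numpy as np, pickle
print(manip.observe())
ims=[]
for n in ("scene","side","wrist"):
    f=vision.grab_frame(n); pickle.dump(f,open(f"pics/{n}0.pkl","wb"))
    cv2.imwrite(f"pics/{n}0.png",f["img"][:,:,::-1])
    print(n,f["K"], f.get("camera_from_world",f.get("hand_eye")))
E
```

```text
pics
{'time': 0.0, 'joint_pos': array([-1.10297359e-01,  3.78085768e-01,  7.96093853e-02,  1.27436216e+00,
       -5.81677510e-06,  1.46052195e+00]), 'joint_velocities': array([-0.00011117, -0.00085506, -0.00078458,  0.00100777,  0.00191185,
        0.0007525 ]), 'joint_efforts': array([ 5.03441061e-04, -4.63600910e+01,  2.69876987e+01,  2.07655923e-02,
       -6.74222474e-05, -6.15417605e-06]), 'ee_pos': array([5.74385836e-01, 7.38758833e-05, 2.47341455e-01]), 'tcp_rot': array([-3.13956220e+00, -2.18966401e-04,  1.57077313e+00]), 'contact_force': array([0.25277421, 0.16954128, 0.1079648 ]), 'ft_torque': array([-0.02793759, -0.01835037,  0.01027697]), 'grip_force': 0.0, 'grip_width': 0.08601542290770646}
scene [[491.83159558   0.         325.0620265 ]
 [  0.         491.83159558 242.51041072]
 [  0.           0.           1.        ]] [[ 0.27177584  0.96227583 -0.01277216 -0.1185602 ]
 [ 0.83221577 -0.24166627 -0.49901336 -0.37938889]
 [-0.48327509  0.12499058 -0.86650017  1.48379326]
 [ 0.          0.          0.          1.        ]]
side [[555.93069607   0.         308.54797314]
 [  0.         555.93069607 245.23686006]
 [  0.           0.           1.        ]] [[-0.95057095 -0.31049753  0.00247894  0.45536837]
 [-0.22964901  0.69763956 -0.67864599  0.1410168 ]
 [ 0.20898849 -0.64567045 -0.73446135  1.35053481]
 [ 0.          0.          0.          1.        ]]
wrist [[371.64829954   0.         320.03641859]
 [  0.         371.64829954 242.22100361]
 [  0.           0.           1.        ]] [[ 1.81618741e-04 -9.51768605e-01 -3.06816704e-01  7.84934374e-02]
 [ 9.99999971e-01  1.23380693e-04  2.09209162e-04  1.95613654e-05]
 [-1.61263455e-04 -3.06816733e-01  9.51768599e-01 -1.25807672e-01]
 [ 0.00000000e+00  0.00000000e+00  0.00000000e+00  1.00000000e+00]]
```

View pics/scene0.png

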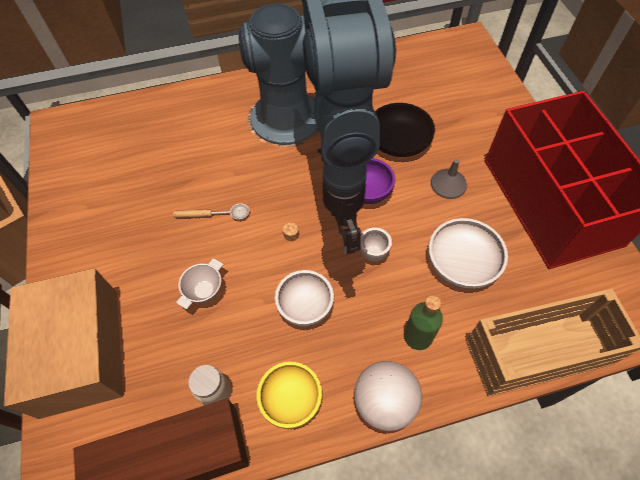

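View pics/wrist0.png

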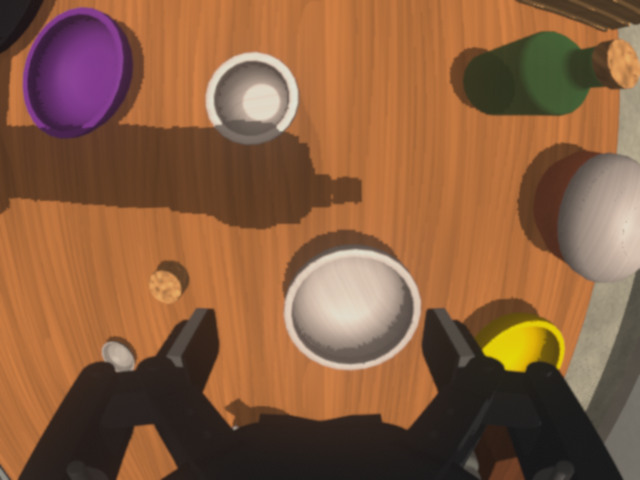

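The scene view shows these aluminium candidates:
- **Large:** (467,253)
- **Middle:** (305,298)
- **Small:** (376,245)
- **Eared bowl:** (201,285), to be left alone

The look-alikes are purple (372,180), yellow (290,393), black (403,130), a dome-up aluminium one (388,396) and a funnel (449,180). I choose the first three, and will now measure them and check the choice in a crop.

```bash
cat > h.py <<'E'
import numpy as np, cv2, pickle
from scipy.spatial.transform import Rotation as R
from scipy.optimize import least_squares
def rays(f,uv,st=None):
    uv=np.asarray(uv,float).reshape(-1,2); K=f["K"]
    x=(uv-[K[0,2],K[1,2]])/K[0,0]
    if "hand_eye" in f:
        r=np.linalg.norm(x,axis=1)+1e-12
        d=np.c_[x/r[:,None]*np.sin(r)[:,None],np.cos(r)]
        T=np.eye(4);T[:3,:3]=R.from_euler("xyz",st["tcp_rot"]).as_matrix();T[:3,3]=st["ee_pos"]
        M=T@f["hand_eye"]
    else:
        d=np.c_[x,np.ones(len(x))]; M=np.linalg.inv(f["camera_from_world"])
    return M[:3,3],d@M[:3,:3].T
def onplane(f,uv,z,st=None):
    o,d=rays(f,uv,st); return (o+d*((z-o[2])/d[:,2])[:,None])[:,:2]
def rim(f,seed,z,r,st=None,smax=70,vmin=60):
    h=cv2.cvtColor(f["img"],cv2.COLOR_RGB2HSV)
    m=((h[...,1]<smax)&(h[...,2]>vmin)).astype(np.uint8)
    m=cv2.morphologyEx(m,cv2.MORPH_OPEN,np.ones((3,3)))
    n,l=cv2.connectedComponents(m); k=l[seed[1],seed[0]]
    c=max(cv2.findContours((l==k).astype(np.uint8),cv2.RETR_EXTERNAL,cv2.CHAIN_APPROX_NONE)[0],key=len)
    p=onplane(f,cv2.convexHull(c).reshape(-1,2),z,st)
    s=least_squares(lambda q:np.hypot(*(p-q).T)-r,p.mean(0),loss="soft_l1",f_scale=.001)
    return s.x,np.sqrt(np.mean(s.fun**2)),len(c)
E
python3 - <<'E'
from h import *
from rig import manip
st=manip.observe()
S=pickle.load(open("pics/scene0.pkl","rb"));D=pickle.load(open("pics/side0.pkl","rb"));W=pickle.load(open("pics/wrist0.pkl","rb"))
for n,s,z,r in(("L",(467,253),.048,.095),("M",(305,298),.056,.068),("s",(376,240),.062,.040),("bowl",(201,280),.055,.05)):
    print(n,rim(S,s,z,r))
print("Mw",rim(W,(350,310),.056,.068,st)); print("sw",rim(W,(262,100),.062,.04,st))
a=cv2.resize(S["img"][140:440,160:560],(800,600),interpolation=cv2.INTER_CUBIC)
cv2.imwrite("pics/crop1.png",a[:,:,::-1])
E
```

```text
L (array([0.60057452, 0.31186464]), np.float64(0.0014236293330071662), 209)
M (array([ 0.60964607, -0.09831105]), np.float64(0.0009949668845204965), 158)
s (array([0.52250531, 0.10122195]), np.float64(0.004247117810383847), 91)
bowl (array([ 0.50587547, -0.32390782]), np.float64(0.01241294427088257), 149)
Mw (array([ 0.60599133, -0.09562444]), np.float64(0.0009476340623999612), 366)
sw (array([0.51703344, 0.10388699]), np.float64(0.000743657320052323), 259)
```

View pics/crop1.png

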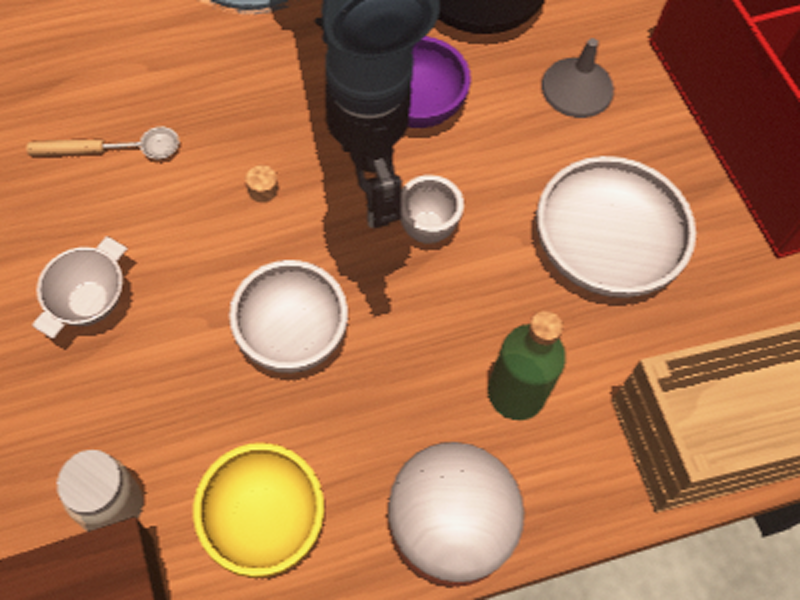

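View pics/side0.png

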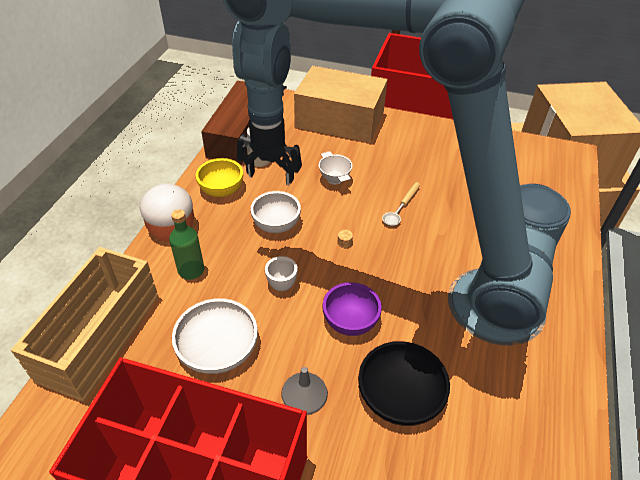

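The crop confirms the choice: plain grey covers at scene (467,253) large, (305,298) middle and (376,245) small. The eared bowl and the coloured look-alikes are clearly separate. I'll go above the near (−x) rim of the middle cover, with the fingers closing along x.

Emit:
{"api": "apply_moves", "payload": {"rows": [{"dx": -1.1,"dy": -3.2,"dz": -2,"hand": 0},{"dx": -2.2,"dy": -6.4,"dz": -5,"hand": 0},{"dx": -3.3,"dy": -9.6,"dz": -8,"hand": 0},{"dx": -3.3,"dy": -9.6,"dz": -11,"hand": 0},{"dx": -3.3,"dy": -9.6,"dz": -12,"hand": 0},{"dx": -3.3,"dy": -9.6,"dz": -12,"hand": 0}], "force": 70}}

```text
schema error: expected keys dx, dy, dz, rx, ry, rz, hand
```

```bash
python3 - <<'E'
from h import *
from rig import manip, vision
S=pickle.load(open("pics/scene0.pkl","rb"))
st=manip.observe(); W=vision.grab_frame("wrist"); print(st["ee_pos"],st["grip_width"])
cv2.imwrite("pics/w1.png",W["img"][:,:,::-1])
print("cork top",[onplane(S,[(432,302)],z,)[0] for z in(.12,.15)],"base",onplane(S,[(420,340)],0.0))
E
```

```text
[5.74549020e-01 5.08351372e-05 2.47569217e-01] 0.08571752792175934
cork top [array([0.72576992, 0.15676844]), array([0.73621023, 0.14692634])] base [[0.76429842 0.1342639 ]]
```

View pics/w1.png

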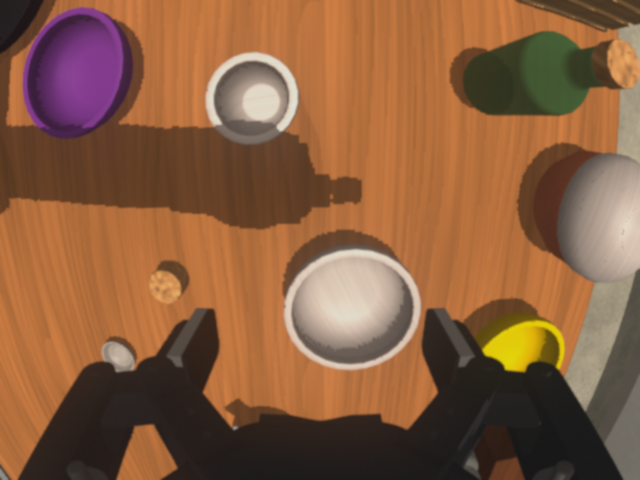

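The move was refused because every key is required, so this picture shows the same view as before: middle at (352,308), small at (253,98). I'll send it again with all the keys.

Emit:
{"api": "apply_moves", "payload": {"rows": [{"dx": -1.1,"dy": -3.2,"dz": -2,"rx": 0,"ry": 0,"rz": 0,"hand": 0},{"dx": -2.2,"dy": -6.4,"dz": -5,"rx": 0,"ry": 0,"rz": 0,"hand": 0},{"dx": -3.3,"dy": -9.6,"dz": -8,"rx": 0,"ry": 0,"rz": 0,"hand": 0},{"dx": -3.3,"dy": -9.6,"dz": -11,"rx": 0,"ry": 0,"rz": 0,"hand": 0},{"dx": -3.3,"dy": -9.6,"dz": -12,"rx": 0,"ry": 0,"rz": 0,"hand": 0},{"dx": -3.3,"dy": -9.6,"dz": -12,"rx": 0,"ry": 0,"rz": 0,"hand": 0}], "force": 70}}

```text
time: 0.7
ee_pos: [0.539, -0.0953, 0.1252]
tcp_rot: [-3.135, -0.003, 1.57]
contact_force: [-0.3, -0.0, 0.1]
grip_width: 0.0428
grip_force: 0.0
```

```bash
python3 - <<'E'
from h import *
from rig import manip, vision
st=manip.observe(); W=vision.grab_frame("wrist"); print(st["ee_pos"],st["tcp_rot"],st["grip_width"])
cv2.imwrite("pics/w2.png",W["img"][:,:,::-1]); pickle.dump((st,W),open("pics/w2.pkl","wb"))
print(rim(W,(420,290),.056,.068,st))
E
```

```text
[ 0.53898583 -0.09525139  0.12516073] [-3.13457787e+00 -2.65011651e-03  1.56979942e+00] 0.04278618660442459
(array([ 0.60512951, -0.09720892]), np.float64(0.0010960363502221478), 723)
```

View pics/w2.png

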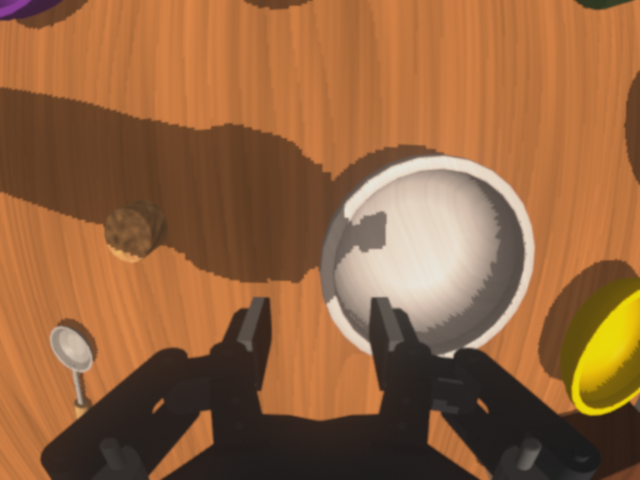

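The picture shows the near rim of the middle cover (~(335,270)) lying between the open fingers (260 and 385), and the fit repeats to 1 mm. Descending and gripping.

Emit:
{"api": "apply_moves", "payload": {"rows": [{"dx": 0.2,"dy": -0.2,"dz": -2.5,"rx": 0,"ry": 0,"rz": 0,"hand": 0},{"dx": 0.2,"dy": -0.2,"dz": -4.5,"rx": 0,"ry": 0,"rz": 0,"hand": 0},{"dx": 0.2,"dy": -0.2,"dz": -5.7,"rx": 0,"ry": 0,"rz": 0,"hand": 0},{"dx": 0.2,"dy": -0.2,"dz": -6.3,"rx": 0,"ry": 0,"rz": 0,"hand": 0},{"dx": 0.2,"dy": -0.2,"dz": -6.3,"rx": 0,"ry": 0,"rz": 0,"hand": 0},{"dx": 0.2,"dy": -0.2,"dz": -6.3,"rx": 0,"ry": 0,"rz": 0,"hand": 0}], "force": 70}}

```text
time: 1.25
ee_pos: [0.5455, -0.0977, 0.067]
tcp_rot: [3.139, 0.001, 1.572]
contact_force: [-0.0, 0.4, -0.5]
grip_width: 0.0427
grip_force: 0.0
```

Emit:
{"api": "apply_moves", "payload": {"rows": [{"dx": -0.2,"dy": 0,"dz": -0.4,"rx": 0,"ry": 0,"rz": 0,"hand": 0},{"dx": -0.2,"dy": 0,"dz": -0.4,"rx": 0,"ry": 0,"rz": 0,"hand": 0.4},{"dx": -0.2,"dy": 0,"dz": -0.4,"rx": 0,"ry": 0,"rz": 0,"hand": 0.6},{"dx": -0.2,"dy": 0,"dz": -0.4,"rx": 0,"ry": 0,"rz": 0,"hand": 0.75},{"dx": -0.2,"dy": 0,"dz": -0.4,"rx": 0,"ry": 0,"rz": 0,"hand": 1},{"dx": -0.2,"dy": 0,"dz": -0.4,"rx": 0,"ry": 0,"rz": 0,"hand": 1},{"dx": -0.2,"dy": 0,"dz": -0.4,"rx": 0,"ry": 0,"rz": 0,"hand": 1},{"dx": -0.2,"dy": 0,"dz": -0.4,"rx": 0,"ry": 0,"rz": 0,"hand": 1}], "force": 70}}

```text
time: 1.92
ee_pos: [0.5423, -0.098, 0.0617]
tcp_rot: [3.141, -0.0, 1.571]
contact_force: [-0.1, 1.4, 2.3]
grip_width: 0.0045
grip_force: 71.4
```

Emit:
{"api": "apply_moves", "payload": {"rows": [{"dx": 0,"dy": 0,"dz": 0.5,"rx": 0,"ry": 0,"rz": 0,"hand": 1},{"dx": 0,"dy": 0,"dz": 1,"rx": 0,"ry": 0,"rz": 0,"hand": 1},{"dx": 0,"dy": 0,"dz": 2,"rx": 0,"ry": 0,"rz": 0,"hand": 1},{"dx": 0,"dy": 0,"dz": 3,"rx": 0,"ry": 0,"rz": 0,"hand": 1},{"dx": 0,"dy": 0,"dz": 4,"rx": 0,"ry": 0,"rz": 0,"hand": 1},{"dx": 0,"dy": 0,"dz": 5,"rx": 0,"ry": 0,"rz": 0,"hand": 1},{"dx": 0,"dy": 0,"dz": 5,"rx": 0,"ry": 0,"rz": 0,"hand": 1}]}}

```text
time: 2.5
ee_pos: [0.5439, -0.0985, 0.1143]
tcp_rot: [3.137, 0.001, 1.571]
contact_force: [0.4, 0.1, -1.1]
grip_width: 0.0043
grip_force: 70.7
```

```bash
python3 - <<'E'
from h import *
from rig import manip, vision
st=manip.observe(); W=vision.grab_frame("wrist"); D=vision.grab_frame("side"); print(st["ee_pos"],st["contact_force"],st["ft_torque"],st["grip_width"])
a=cv2.resize(D["img"][100:300,180:380],(600,600)); b=cv2.resize(W["img"],(200,150))
cv2.imwrite("pics/d3.png",np.hstack([a,np.vstack([b,np.zeros((450,200,3),np.uint8)])])[:,:,::-1])
E
```

```text
[ 0.54386421 -0.09854841  0.11430645] [ 0.39418013  0.05184012 -1.09173142] [0.00830722 0.0748119  0.02913849] 0.0043264902866019085
```

View pics/d3.png

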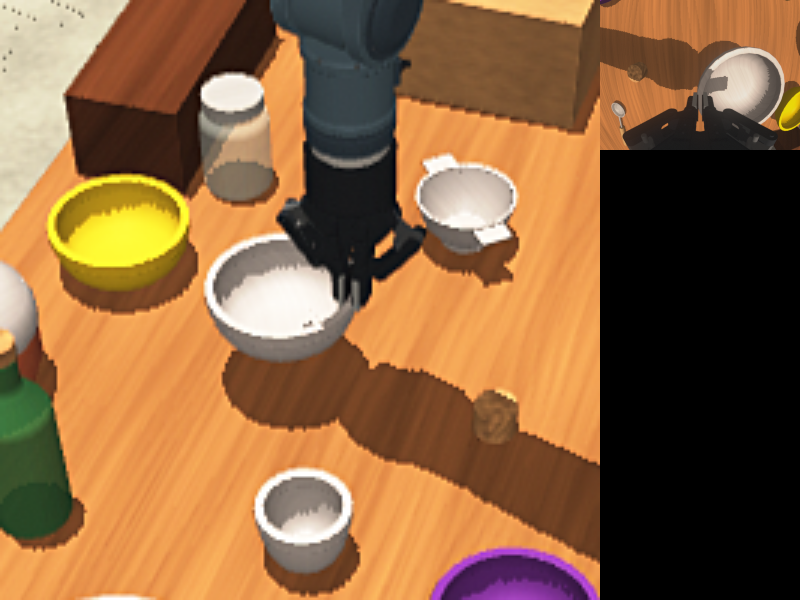

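The side view shows the middle cover hanging level from its rim in the gripper, clear of the table, with the small cover and the eared bowl undisturbed. Carrying it over to the large cover.

Emit:
{"api": "apply_moves", "payload": {"rows": [{"dx": 0,"dy": 0.5,"dz": 1.5,"rx": 0,"ry": 0,"rz": 0,"hand": 1},{"dx": 0,"dy": 2,"dz": 3,"rx": 0,"ry": 0,"rz": 0,"hand": 1},{"dx": 0,"dy": 4,"dz": 5,"rx": 0,"ry": 0,"rz": 0,"hand": 1},{"dx": 0,"dy": 6.5,"dz": 6.5,"rx": 0,"ry": 0,"rz": 0,"hand": 1},{"dx": 0,"dy": 9,"dz": 7,"rx": 0,"ry": 0,"rz": 0,"hand": 1},{"dx": 0,"dy": 11.5,"dz": 7,"rx": 0,"ry": 0,"rz": 0,"hand": 1},{"dx": 0,"dy": 14,"dz": 7,"rx": 0,"ry": 0,"rz": 0,"hand": 1},{"dx": 0,"dy": 16.5,"dz": 7,"rx": 0,"ry": 0,"rz": 0,"hand": 1}]}}

```text
time: 3.27
ee_pos: [0.5415, 0.0682, 0.1809]
tcp_rot: [-3.141, -0.0, 1.571]
contact_force: [0.4, -0.3, -3.2]
grip_width: 0.0046
grip_force: 70.7
```

Emit:
{"api": "apply_moves", "payload": {"rows": [{"dx": 0,"dy": 2.5,"dz": 0,"rx": 0,"ry": 0,"rz": 0,"hand": 1},{"dx": 0,"dy": 5,"dz": 0,"rx": 0,"ry": 0,"rz": 0,"hand": 1},{"dx": 0,"dy": 7.5,"dz": 0,"rx": 0,"ry": 0,"rz": 0,"hand": 1},{"dx": 0,"dy": 10,"dz": 0,"rx": 0,"ry": 0,"rz": 0,"hand": 1},{"dx": 0,"dy": 12,"dz": 0,"rx": 0,"ry": 0,"rz": 0,"hand": 1},{"dx": 0,"dy": 14,"dz": 0,"rx": 0,"ry": 0,"rz": 0,"hand": 1},{"dx": 0,"dy": 15,"dz": 0,"rx": 0,"ry": 0,"rz": 0,"hand": 1},{"dx": 0,"dy": 15,"dz": 0,"rx": 0,"ry": 0,"rz": 0,"hand": 1}]}}

```text
time: 3.93
ee_pos: [0.5415, 0.2187, 0.1806]
tcp_rot: [-3.141, -0.0, 1.574]
contact_force: [0.4, 0.1, -1.7]
grip_width: 0.0041
grip_force: 70.7
```

```bash
python3 - <<'E'
from h import *
from rig import manip, vision
st=manip.observe(); W=vision.grab_frame("wrist"); print(st["ee_pos"],st["tcp_rot"],st["grip_width"])
cv2.imwrite("pics/w4.png",W["img"][:,:,::-1]); pickle.dump((st,W),open("pics/w4.pkl","wb"))
E
```

```text
[0.54147462 0.21872015 0.18056903] [-3.14054759e+00 -2.59325943e-04  1.57358886e+00] 0.0040577312678088725
```

View pics/w4.png

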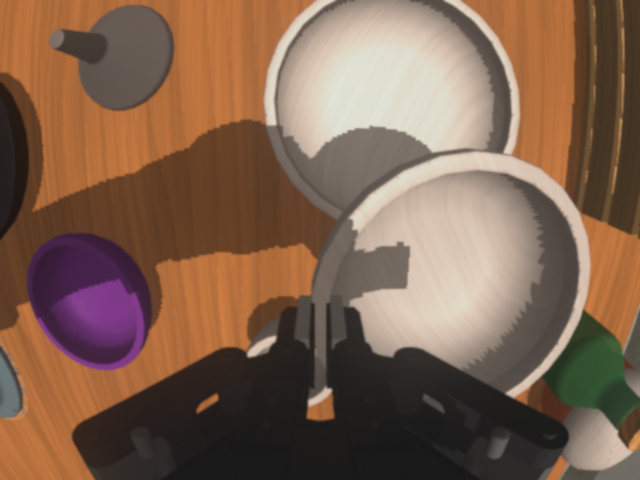

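The held middle rim spans (312,290) through (470,150) to (590,265). The large rim's outer edge runs (265,100) through (455,2) to (519,100).

```bash
cat >> h.py <<'E'
def circ(f,uv,z,r,st=None):
    p=onplane(f,uv,z,st)
    s=least_squares(lambda q:np.hypot(*(p-q).T)-r,p.mean(0),loss="soft_l1",f_scale=.001)
    return s.x.round(4),np.sqrt(np.mean(s.fun**2)).round(4)
E
python3 - <<'E'
from h import *
st,W=pickle.load(open("pics/w4.pkl","rb"))
print("L",circ(W,[(265,100),(267,125),(519,100),(518,130),(515,75),(500,45),(480,20),(455,2),(270,70),(283,40),(305,12)],.048,.095,st))
m=[(312,290),(330,235),(360,195),(400,168),(450,152),(490,150),(540,170),(575,210),(590,265),(575,325),(550,365),(520,393)]
c=circ(W,m,st["ee_pos"][2]-.005,.068,st); print("M",c,c[0]-st["ee_pos"][:2])
p=onplane(W,m,st["ee_pos"][2]-.005,st)
print(np.hypot(*(p-c[0]).T).round(4))
E
```

```text
L (array([0.5974, 0.3101]), np.float64(0.0009))
M (array([0.6017, 0.2232]), np.float64(0.0014)) [0.06022538 0.00447985]
[0.0645 0.0664 0.0677 0.0677 0.0677 0.0684 0.0679 0.0676 0.0683 0.0666
 0.0664 0.0663]
```

Emit:
{"api": "apply_moves", "payload": {"rows": [{"dx": -0.2,"dy": 2,"dz": 0,"rx": 0,"ry": 0,"rz": 0,"hand": 1},{"dx": -0.4,"dy": 4.5,"dz": 0,"rx": 0,"ry": 0,"rz": 0,"hand": 1},{"dx": -0.6,"dy": 7,"dz": 0,"rx": 0,"ry": 0,"rz": 0,"hand": 1},{"dx": -0.6,"dy": 9,"dz": -1,"rx": 0,"ry": 0,"rz": 0,"hand": 1},{"dx": -0.6,"dy": 9.1,"dz": -3,"rx": 0,"ry": 0,"rz": 0,"hand": 1},{"dx": -0.6,"dy": 9.1,"dz": -5,"rx": 0,"ry": 0,"rz": 0,"hand": 1},{"dx": -0.6,"dy": 9.1,"dz": -6,"rx": 0,"ry": 0,"rz": 0,"hand": 1},{"dx": -0.6,"dy": 9.1,"dz": -6,"rx": 0,"ry": 0,"rz": 0,"hand": 1}]}}

```text
time: 4.65
ee_pos: [0.5341, 0.3058, 0.1182]
tcp_rot: [-3.136, 0.003, 1.569]
contact_force: [-0.6, 0.4, -1.9]
grip_width: 0.0048
grip_force: 70.7
```

```bash
python3 - <<'E'
from h import *
from rig import manip, vision
st=manip.observe(); W=vision.grab_frame("wrist"); print(st["ee_pos"],st["tcp_rot"],st["contact_force"])
cv2.imwrite("pics/w5.png",W["img"][:,:,::-1]); pickle.dump((st,W),open("pics/w5.pkl","wb"))
E
```

```text
[0.53407645 0.3057776  0.11821754] [-3.13599643e+00  3.06244751e-03  1.56940390e+00] [-0.55552167  0.4055552  -1.9099658 ]
```

View pics/w5.png

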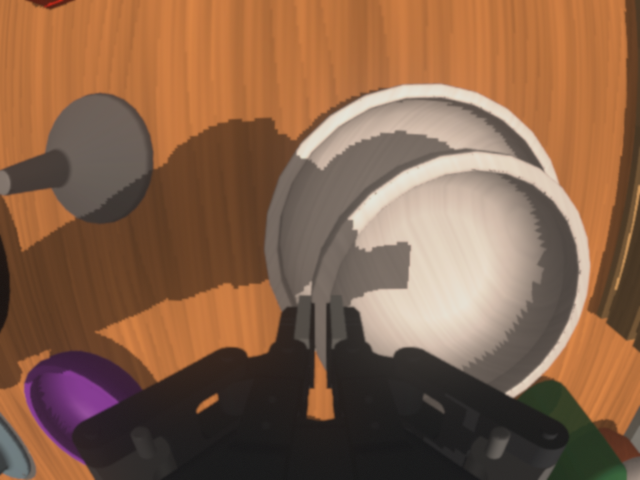

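The large rim's outer edge runs (265,250), (330,122), (420,85), (510,115), (553,178), and the held cover sits above it.

```bash
python3 - <<'E'
from h import *
st,W=pickle.load(open("pics/w5.pkl","rb"))
print("L",circ(W,[(265,250),(272,208),(300,152),(330,122),(370,98),(420,85),(470,92),(510,115),(540,150),(553,178)],.048,.095,st))
m=[(330,235),(360,195),(400,168),(450,152),(490,150),(540,170),(575,210),(589,265),(575,325),(550,365),(520,393)]
c=circ(W,m,st["ee_pos"][2]-.005,.068,st); print("M",c,c[0]-st["ee_pos"][:2])
E
```

```text
L (array([0.5973, 0.3118]), np.float64(0.0013))
M (array([0.5932, 0.31  ]), np.float64(0.0011)) [0.05912355 0.0042224 ]
```

Aligned within about 2 mm. Lowering, with the last part slow.

Emit:
{"api": "apply_moves", "payload": {"rows": [{"dx": -0.1,"dy": 0.1,"dz": -1,"rx": 0,"ry": 0,"rz": 0,"hand": 1},{"dx": -0.1,"dy": 0.1,"dz": -2,"rx": 0,"ry": 0,"rz": 0,"hand": 1},{"dx": -0.1,"dy": 0.1,"dz": -3,"rx": 0,"ry": 0,"rz": 0,"hand": 1},{"dx": -0.1,"dy": 0.1,"dz": -3.8,"rx": 0,"ry": 0,"rz": 0,"hand": 1},{"dx": -0.1,"dy": 0.1,"dz": -4.4,"rx": 0,"ry": 0,"rz": 0,"hand": 1},{"dx": -0.1,"dy": 0.1,"dz": -4.7,"rx": 0,"ry": 0,"rz": 0,"hand": 1},{"dx": -0.1,"dy": 0.1,"dz": -4.7,"rx": 0,"ry": 0,"rz": 0,"hand": 1},{"dx": -0.1,"dy": 0.1,"dz": -4.7,"rx": 0,"ry": 0,"rz": 0,"hand": 1}]}}

```text
time: 5.37
ee_pos: [0.535, 0.309, 0.0743]
tcp_rot: [-3.142, 0.0, 1.571]
contact_force: [0.0, 0.9, -0.4]
grip_width: 0.0043
grip_force: 70.7
```

Emit:
{"api": "apply_moves", "payload": {"rows": [{"dx": 0,"dy": 0,"dz": -0.1,"rx": 0,"ry": 0,"rz": 0,"hand": 1},{"dx": 0,"dy": 0,"dz": -0.2,"rx": 0,"ry": 0,"rz": 0,"hand": 1},{"dx": 0,"dy": 0,"dz": -0.3,"rx": 0,"ry": 0,"rz": 0,"hand": 1},{"dx": 0,"dy": 0,"dz": -0.4,"rx": 0,"ry": 0,"rz": 0,"hand": 1},{"dx": 0,"dy": 0,"dz": -0.5,"rx": 0,"ry": 0,"rz": 0,"hand": 1},{"dx": 0,"dy": 0,"dz": -0.6,"rx": 0,"ry": 0,"rz": 0,"hand": 1},{"dx": 0,"dy": 0,"dz": -0.6,"rx": 0,"ry": 0,"rz": 0,"hand": 1}]}}

```text
time: 5.95
ee_pos: [0.5349, 0.3089, 0.0681]
tcp_rot: [-3.141, 0.0, 1.571]
contact_force: [-0.3, -0.3, -1.3]
grip_width: 0.0041
grip_force: 70.7
```

Emit:
{"api": "apply_moves", "payload": {"rows": [{"dx": 0,"dy": 0,"dz": -0.05,"rx": 0,"ry": 0,"rz": 0,"hand": 1},{"dx": 0,"dy": 0,"dz": -0.1,"rx": 0,"ry": 0,"rz": 0,"hand": 1},{"dx": 0,"dy": 0,"dz": -0.15,"rx": 0,"ry": 0,"rz": 0,"hand": 1},{"dx": 0,"dy": 0,"dz": -0.15,"rx": 0,"ry": 0,"rz": 0,"hand": 1},{"dx": 0,"dy": 0,"dz": -0.15,"rx": 0,"ry": 0,"rz": 0,"hand": 1}]}}

```text
time: 6.37
ee_pos: [0.5349, 0.3091, 0.0671]
tcp_rot: [3.142, -0.0, 1.571]
contact_force: [-1.9, 0.0, 1.1]
grip_width: 0.0045
grip_force: 71.1
```

Emit:
{"api": "apply_moves", "payload": {"rows": [{"dx": 0,"dy": 0,"dz": -0.04,"rx": 0,"ry": 0,"rz": 0,"hand": 1},{"dx": 0,"dy": 0,"dz": -0.08,"rx": 0,"ry": 0,"rz": 0,"hand": 1},{"dx": 0,"dy": 0,"dz": -0.1,"rx": 0,"ry": 0,"rz": 0,"hand": 1},{"dx": 0,"dy": 0,"dz": -0.1,"rx": 0,"ry": 0,"rz": 0,"hand": 1}]}}

```text
time: 6.7
ee_pos: [0.5346, 0.3091, 0.0667]
tcp_rot: [-3.141, -0.0, 1.571]
contact_force: [-4.9, -1.6, 6.2]
grip_width: 0.0044
grip_force: 71.8
```

Seated, with 6 N of contact at the expected height. Releasing and rising.

Emit:
{"api": "apply_moves", "payload": {"rows": [{"dx": 0,"dy": 0,"dz": 0.05,"rx": 0,"ry": 0,"rz": 0,"hand": 0.8},{"dx": 0,"dy": 0,"dz": 0.05,"rx": 0,"ry": 0,"rz": 0,"hand": 0.6},{"dx": 0,"dy": 0,"dz": 0.05,"rx": 0,"ry": 0,"rz": 0,"hand": 0.5},{"dx": 0,"dy": 0,"dz": 0.05,"rx": 0,"ry": 0,"rz": 0,"hand": 0.5},{"dx": 0,"dy": 0,"dz": 0.5,"rx": 0,"ry": 0,"rz": 0,"hand": 0.5},{"dx": 0,"dy": 0,"dz": 2,"rx": 0,"ry": 0,"rz": 0,"hand": 0.5},{"dx": 0,"dy": 0,"dz": 4,"rx": 0,"ry": 0,"rz": 0,"hand": 0.4},{"dx": 0,"dy": 0,"dz": 6,"rx": 0,"ry": 0,"rz": 0,"hand": 0.3}]}}

```text
time: 7.37
ee_pos: [0.5346, 0.3087, 0.1261]
tcp_rot: [-3.14, 0.001, 1.571]
contact_force: [0.6, -0.4, 0.3]
grip_width: 0.0299
grip_force: 0.0
```

Emit:
{"api": "apply_moves", "payload": {"rows": [{"dx": -0.5,"dy": -2,"dz": 1,"rx": 0,"ry": 0,"rz": 0,"hand": 0},{"dx": -1,"dy": -5,"dz": 1.5,"rx": 0,"ry": 0,"rz": 0,"hand": 0},{"dx": -2,"dy": -8.5,"dz": 1.5,"rx": 0,"ry": 0,"rz": 0,"hand": 0},{"dx": -3,"dy": -12,"dz": 1.5,"rx": 0,"ry": 0,"rz": 0,"hand": 0},{"dx": -4,"dy": -15.5,"dz": 1.5,"rx": 0,"ry": 0,"rz": 0,"hand": 0},{"dx": -5.4,"dy": -19,"dz": 1.5,"rx": 0,"ry": 0,"rz": 0,"hand": 0},{"dx": -5.4,"dy": -20.5,"dz": 1,"rx": 0,"ry": 0,"rz": 0,"hand": 0},{"dx": -5.4,"dy": -20.5,"dz": 1,"rx": 0,"ry": 0,"rz": 0,"hand": 0}]}}

```text
time: 8.03
ee_pos: [0.4799, 0.1011, 0.1356]
tcp_rot: [-3.141, 0.001, 1.566]
contact_force: [0.4, 0.9, 0.3]
grip_width: 0.0428
grip_force: 0.0
```

```bash
python3 - <<'E'
from h import *
from rig import manip, vision
st=manip.observe(); W=vision.grab_frame("wrist"); S=vision.grab_frame("scene"); print(st["ee_pos"],st["grip_width"])
pickle.dump((st,W,S),open("pics/w6.pkl","wb"))
# seed: pixel whose ray hits expected centre on floor z=.005
vv,uu=np.mgrid[0:480:4,0:640:4]; uv=np.c_[uu.ravel(),vv.ravel()]
p=onplane(W,uv,.02,st); s=uv[np.argmin(np.hypot(*(p-[.517,.104]).T))]; print("seed",s)
print("s",rim(W,s,.062,.04,st))
print("scene s",rim(S,(376,240),.062,.04), "M/L hull", rim(S,(467,253),.048,.095))
cv2.imwrite("pics/w6.png",W["img"][:,:,::-1]); cv2.imwrite("pics/s6.png",S["img"][:,:,::-1])
E
```

```text
[0.47989207 0.10111086 0.13561439] 0.04280048215971787
seed [376 240]
s (array([0.51578813, 0.1050129 ]), np.float64(0.006535689311231833), 465)
scene s (array([0.52223089, 0.10127307]), np.float64(0.0028686482884142123), 91) M/L hull (array([0.60060743, 0.31186494]), np.float64(0.0014309902879694478), 209)
```

Emit:
{"api": "apply_moves", "payload": {"rows": [{"dx": 0,"dy": 0,"dz": -2.5,"rx": 0,"ry": 0,"rz": 0,"hand": 0},{"dx": 0,"dy": 0,"dz": -4.5,"rx": 0,"ry": 0,"rz": 0,"hand": 0},{"dx": 0,"dy": 0,"dz": -6,"rx": 0,"ry": 0,"rz": 0,"hand": 0},{"dx": 0,"dy": 0,"dz": -6.8,"rx": 0,"ry": 0,"rz": 0,"hand": 0},{"dx": 0,"dy": 0,"dz": -6.8,"rx": 0,"ry": 0,"rz": 0,"hand": 0},{"dx": 0,"dy": 0,"dz": -6.8,"rx": 0,"ry": 0,"rz": 0,"hand": 0},{"dx": 0,"dy": 0,"dz": -6.8,"rx": 0,"ry": 0,"rz": 0,"hand": 0.3},{"dx": 0,"dy": 0,"dz": -6.8,"rx": 0,"ry": 0,"rz": 0,"hand": 0.5}]}}

```text
time: 8.8
ee_pos: [0.4822, 0.1044, 0.069]
tcp_rot: [3.139, -0.0, 1.571]
contact_force: [0.7, -0.9, 0.1]
grip_width: 0.0219
grip_force: 0.0
```

Emit:
{"api": "apply_moves", "payload": {"rows": [{"dx": 0,"dy": 0,"dz": 0,"rx": 0,"ry": 0,"rz": 0,"hand": 0.6},{"dx": 0,"dy": 0,"dz": 0,"rx": 0,"ry": 0,"rz": 0,"hand": 0.75},{"dx": 0,"dy": 0,"dz": 0,"rx": 0,"ry": 0,"rz": 0,"hand": 1},{"dx": 0,"dy": 0,"dz": 0,"rx": 0,"ry": 0,"rz": 0,"hand": 1},{"dx": 0,"dy": 0,"dz": 0,"rx": 0,"ry": 0,"rz": 0,"hand": 1},{"dx": 0,"dy": 0,"dz": 0,"rx": 0,"ry": 0,"rz": 0,"hand": 1}], "force": 60}}

```text
time: 9.3
ee_pos: [0.4811, 0.1041, 0.0682]
tcp_rot: [3.141, -0.0, 1.571]
contact_force: [-2.0, 1.1, 4.9]
grip_width: 0.0061
grip_force: 56.2
```

Emit:
{"api": "apply_moves", "payload": {"rows": [{"dx": 0,"dy": 0,"dz": 0.5,"rx": 0,"ry": 0,"rz": 0,"hand": 1},{"dx": 0,"dy": 0,"dz": 1.5,"rx": 0,"ry": 0,"rz": 0,"hand": 1},{"dx": 0,"dy": 0,"dz": 3,"rx": 0,"ry": 0,"rz": 0,"hand": 1},{"dx": 0,"dy": 0,"dz": 5,"rx": 0,"ry": 0,"rz": 0,"hand": 1},{"dx": 0.5,"dy": 1,"dz": 7,"rx": 0,"ry": 0,"rz": 0,"hand": 1},{"dx": 1.5,"dy": 3,"dz": 8.5,"rx": 0,"ry": 0,"rz": 0,"hand": 1},{"dx": 2.5,"dy": 5.5,"dz": 9,"rx": 0,"ry": 0,"rz": 0,"hand": 1},{"dx": 3.5,"dy": 8,"dz": 9,"rx": 0,"ry": 0,"rz": 0,"hand": 1}]}}

```text
time: 9.97
ee_pos: [0.5179, 0.1849, 0.1608]
tcp_rot: [3.137, -0.001, 1.569]
contact_force: [-0.6, -0.7, -1.3]
grip_width: 0.0061
grip_force: 55.9
```

Emit:
{"api": "apply_moves", "payload": {"rows": [{"dx": 1,"dy": 2.5,"dz": 0,"rx": 0,"ry": 0,"rz": 0,"hand": 1},{"dx": 2,"dy": 5,"dz": 0,"rx": 0,"ry": 0,"rz": 0,"hand": 1},{"dx": 3,"dy": 7.5,"dz": 0,"rx": 0,"ry": 0,"rz": 0,"hand": 1},{"dx": 4,"dy": 10,"dz": 0,"rx": 0,"ry": 0,"rz": 0,"hand": 1},{"dx": 4.6,"dy": 12,"dz": 0,"rx": 0,"ry": 0,"rz": 0,"hand": 1},{"dx": 4.6,"dy": 12.6,"dz": -0.5,"rx": 0,"ry": 0,"rz": 0,"hand": 1},{"dx": 4.6,"dy": 12.6,"dz": -1,"rx": 0,"ry": 0,"rz": 0,"hand": 1},{"dx": 4.6,"dy": 12.6,"dz": -1,"rx": 0,"ry": 0,"rz": 0,"hand": 1}]}}

```text
time: 10.63
ee_pos: [0.5608, 0.3091, 0.1464]
tcp_rot: [-3.139, 0.002, 1.571]
contact_force: [-0.6, -0.8, -1.3]
grip_width: 0.0063
grip_force: 55.9
```

```bash
python3 - <<'E'
from h import *
from rig import manip, vision
st=manip.observe(); W=vision.grab_frame("wrist"); print(st["ee_pos"],st["tcp_rot"],st["grip_width"])
cv2.imwrite("pics/w7.png",W["img"][:,:,::-1]); pickle.dump((st,W),open("pics/w7.pkl","wb"))
E
```

```text
[0.56084314 0.30912353 0.1463595 ] [-3.13909899e+00  1.90262457e-03  1.57104302e+00] 0.006340627308103767
```

View pics/w7.png

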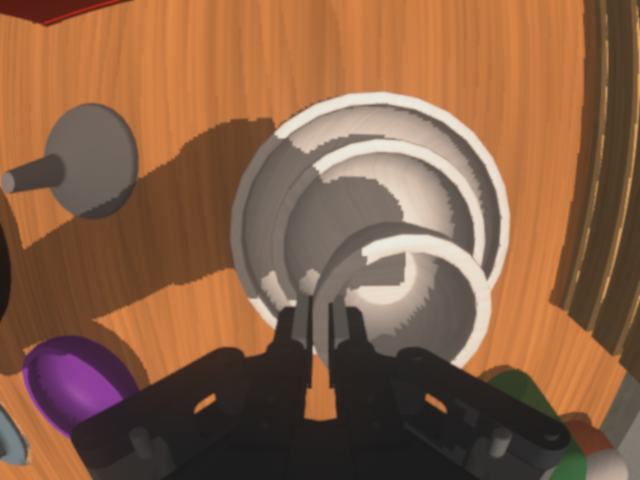

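The middle cover sits inside the large one: large rim (232,220)–(370,93)–(508,220), middle rim (275,230)–(380,138)–(485,230). The held small cover's rim runs (313,310)–(400,225)–(490,300).

```bash
python3 - <<'E'
from h import *
st,W=pickle.load(open("pics/w7.pkl","rb"))
print("L",circ(W,[(232,220),(240,185),(275,137),(320,105),(370,93),(420,99),(460,125),(490,160),(508,215),(503,260)],.048,.095,st))
print("M",circ(W,[(275,240),(280,205),(305,168),(340,146),(380,138),(420,147),(460,180),(480,210),(486,245)],.061,.068,st))
c=circ(W,[(330,260),(360,235),(400,223),(440,232),(475,258),(491,295),(485,335),(465,368)],st["ee_pos"][2]-.006,.04,st); print("s",c,c[0]-st["ee_pos"][:2])
E
```

```text
L (array([0.5964, 0.3121]), np.float64(0.0013))
M (array([0.5983, 0.3127]), np.float64(0.0015))
s (array([0.595 , 0.3115]), np.float64(0.0015)) [0.03415686 0.00237647]
```

Centred within about 2 mm. Lowering.

Emit:
{"api": "apply_moves", "payload": {"rows": [{"dx": 0.1,"dy": 0,"dz": -1.2,"rx": 0,"ry": 0,"rz": 0,"hand": 1},{"dx": 0.1,"dy": 0,"dz": -2.5,"rx": 0,"ry": 0,"rz": 0,"hand": 1},{"dx": 0.1,"dy": 0,"dz": -3.8,"rx": 0,"ry": 0,"rz": 0,"hand": 1},{"dx": 0.1,"dy": 0,"dz": -5,"rx": 0,"ry": 0,"rz": 0,"hand": 1},{"dx": 0.1,"dy": 0,"dz": -5.8,"rx": 0,"ry": 0,"rz": 0,"hand": 1},{"dx": 0.1,"dy": 0,"dz": -6.2,"rx": 0,"ry": 0,"rz": 0,"hand": 1},{"dx": 0.1,"dy": 0,"dz": -6.2,"rx": 0,"ry": 0,"rz": 0,"hand": 1},{"dx": 0.1,"dy": 0,"dz": -6.2,"rx": 0,"ry": 0,"rz": 0,"hand": 1}]}}

```text
time: 11.35
ee_pos: [0.5631, 0.3096, 0.0863]
tcp_rot: [3.141, 0.0, 1.57]
contact_force: [0.5, 0.2, -0.9]
grip_width: 0.0062
grip_force: 55.9
```

Emit:
{"api": "apply_moves", "payload": {"rows": [{"dx": 0,"dy": 0,"dz": -0.1,"rx": 0,"ry": 0,"rz": 0,"hand": 1},{"dx": 0,"dy": 0,"dz": -0.2,"rx": 0,"ry": 0,"rz": 0,"hand": 1},{"dx": 0,"dy": 0,"dz": -0.3,"rx": 0,"ry": 0,"rz": 0,"hand": 1},{"dx": 0,"dy": 0,"dz": -0.4,"rx": 0,"ry": 0,"rz": 0,"hand": 1},{"dx": 0,"dy": 0,"dz": -0.5,"rx": 0,"ry": 0,"rz": 0,"hand": 1},{"dx": 0,"dy": 0,"dz": -0.5,"rx": 0,"ry": 0,"rz": 0,"hand": 1},{"dx": 0,"dy": 0,"dz": -0.5,"rx": 0,"ry": 0,"rz": 0,"hand": 1}]}}

```text
time: 11.93
ee_pos: [0.563, 0.31, 0.0807]
tcp_rot: [-3.141, 0.0, 1.571]
contact_force: [0.2, -1.0, -0.2]
grip_width: 0.0063
grip_force: 55.9
```

Emit:
{"api": "apply_moves", "payload": {"rows": [{"dx": 0,"dy": 0,"dz": -0.06,"rx": 0,"ry": 0,"rz": 0,"hand": 1},{"dx": 0,"dy": 0,"dz": -0.12,"rx": 0,"ry": 0,"rz": 0,"hand": 1},{"dx": 0,"dy": 0,"dz": -0.2,"rx": 0,"ry": 0,"rz": 0,"hand": 1},{"dx": 0,"dy": 0,"dz": -0.25,"rx": 0,"ry": 0,"rz": 0,"hand": 1},{"dx": 0,"dy": 0,"dz": -0.25,"rx": 0,"ry": 0,"rz": 0,"hand": 1},{"dx": 0,"dy": 0,"dz": -0.25,"rx": 0,"ry": 0,"rz": 0,"hand": 1}]}}

```text
time: 12.43
ee_pos: [0.563, 0.31, 0.0784]
tcp_rot: [3.142, -0.0, 1.571]
contact_force: [0.3, 0.1, 1.5]
grip_width: 0.0062
grip_force: 56.0
```

Emit:
{"api": "apply_moves", "payload": {"rows": [{"dx": 0,"dy": 0,"dz": -0.05,"rx": 0,"ry": 0,"rz": 0,"hand": 1},{"dx": 0,"dy": 0,"dz": -0.1,"rx": 0,"ry": 0,"rz": 0,"hand": 1},{"dx": 0,"dy": 0,"dz": -0.13,"rx": 0,"ry": 0,"rz": 0,"hand": 1},{"dx": 0,"dy": 0,"dz": -0.13,"rx": 0,"ry": 0,"rz": 0,"hand": 1}]}}

```text
time: 12.77
ee_pos: [0.5628, 0.3101, 0.0783]
tcp_rot: [3.141, -0.0, 1.571]
contact_force: [-3.9, -1.0, 8.8]
grip_width: 0.0067
grip_force: 56.9
```

Contact of 9 N, and z has stopped at the expected seated height. Releasing.

Emit:
{"api": "apply_moves", "payload": {"rows": [{"dx": 0,"dy": 0,"dz": 0.08,"rx": 0,"ry": 0,"rz": 0,"hand": 0.8},{"dx": 0,"dy": 0,"dz": 0.08,"rx": 0,"ry": 0,"rz": 0,"hand": 0.6},{"dx": 0,"dy": 0,"dz": 0.08,"rx": 0,"ry": 0,"rz": 0,"hand": 0.5},{"dx": 0,"dy": 0,"dz": 0.08,"rx": 0,"ry": 0,"rz": 0,"hand": 0.5},{"dx": 0,"dy": 0,"dz": 0.5,"rx": 0,"ry": 0,"rz": 0,"hand": 0.5},{"dx": 0,"dy": 0,"dz": 2,"rx": 0,"ry": 0,"rz": 0,"hand": 0.5},{"dx": 0,"dy": 0,"dz": 4,"rx": 0,"ry": 0,"rz": 0,"hand": 0.5},{"dx": 0,"dy": 0,"dz": 7,"rx": 0,"ry": 0,"rz": 0,"hand": 0.5}]}}

```text
time: 13.43
ee_pos: [0.5612, 0.3092, 0.1452]
tcp_rot: [-3.137, 0.002, 1.571]
contact_force: [0.7, 0.0, 0.1]
grip_width: 0.021
grip_force: 0.0
```

Emit:
{"api": "apply_moves", "payload": {"rows": [{"dx": -1,"dy": -2,"dz": 1,"rx": 0,"ry": 0,"rz": 0,"hand": 0.5},{"dx": -2,"dy": -5,"dz": 2,"rx": 0,"ry": 0,"rz": 0,"hand": 0.5},{"dx": -2,"dy": -8,"dz": 4,"rx": 0,"ry": 0,"rz": 0,"hand": 0.5},{"dx": -2,"dy": -11,"dz": 5,"rx": 0,"ry": 0,"rz": 0,"hand": 0.5},{"dx": -2,"dy": -11,"dz": 5,"rx": 0,"ry": 0,"rz": 0,"hand": 0.5},{"dx": -2,"dy": -11,"dz": 5,"rx": 0,"ry": 0,"rz": 0,"hand": 0.5},{"dx": -2,"dy": -11,"dz": 5,"rx": 0,"ry": 0,"rz": 0,"hand": 0.5}]}}

```text
time: 14.02
ee_pos: [0.5431, 0.2003, 0.197]
tcp_rot: [3.142, -0.001, 1.57]
contact_force: [-0.4, 0.0, 0.6]
grip_width: 0.0212
grip_force: 0.0
```

```bash
python3 - <<'E'
from h import *
from rig import manip, vision
st=manip.observe(); W=vision.grab_frame("wrist"); S=vision.grab_frame("scene")
vv,uu=np.mgrid[0:480:4,0:640:4]; uv=np.c_[uu.ravel(),vv.ravel()]
p=onplane(W,uv,.048,st); s=uv[np.argmin(np.hypot(*(p-[.597,.311]).T))]
print("L wrist",rim(W,s,.048,.095,st)," L scene",rim(S,(467,253),.048,.095))
# predicted rims if nested & centred on (.5975,.3115) minus image evidence: overlay error check via gradient search
g=cv2.cvtColor(W["img"],cv2.COLOR_RGB2GRAY).astype(float)
from scipy.ndimage import map_coordinates
T=np.eye(4);T[:3,:3]=R.from_euler("xyz",st["tcp_rot"]).as_matrix();T[:3,3]=st["ee_pos"]
Mi=np.linalg.inv(T@W["hand_eye"]);K=W["K"]
def proj(P):
    c=P@Mi[:3,:3].T+Mi[:3,3]; th=np.arctan2(np.hypot(c[:,0],c[:,1]),c[:,2]);ph=np.arctan2(c[:,1],c[:,0])
    return K[0,2]+K[0,0]*th*np.cos(ph),K[1,2]+K[1,1]*th*np.sin(ph)
a=np.linspace(0,2*np.pi,180)
for n,z,r in(("L",.048,.095),("M",.061,.068),("s",.072,.040)):
    best=max((abs(np.mean(map_coordinates(g,[*proj(np.c_[x+rr*np.cos(a),y+rr*np.sin(a),0*a+zz])[::-1]],order=1).reshape(-1)) if False else
      np.mean(np.abs(map_coordinates(g,list(proj(np.c_[x+(r-.002)*np.cos(a),y+(r-.002)*np.sin(a),0*a+zz])[::-1]),order=1)-map_coordinates(g,list(proj(np.c_[x+(r+.002)*np.cos(a),y+(r+.002)*np.sin(a),0*a+zz])[::-1]),order=1)))),x,y,zz)
      for x in np.arange(.588,.608,.001) for y in np.arange(.302,.322,.001) for zz in (z-.004,z,z+.004,z+.008))
    print(n,np.round(best,4))
x,y=s; cv2.imwrite("pics/w8.png",W["img"][:,:,::-1]); cv2.imwrite("pics/s8.png",S["img"][:,:,::-1]); print(st["ee_pos"],st["contact_force"],st["time"])
E
```

```text
L wrist (array([0.59633128, 0.31569921]), np.float64(0.00105460011057722), 681)  L scene (array([0.60055204, 0.31186328]), np.float64(0.0014509475886163054), 209)
L [6.18968e+01 5.98000e-01 3.15000e-01 4.40000e-02]
M [8.3343e+01 6.0400e-01 3.0500e-01 6.9000e-02]
s [8.60702e+01 6.00000e-01 3.11000e-01 6.80000e-02]
[0.54307586 0.2002559  0.1969662 ] [-0.42885241  0.03660954  0.64524179] 14.0167
```

No picture views are left, so I'll check numerically that the middle rim is at its seated height and level.

```bash
cat > chk.py <<'E'
from h import *
from rig import manip, vision
from scipy.ndimage import map_coordinates
st=manip.observe()
a=np.linspace(0,2*np.pi,240)
fs={n:vision.grab_frame(n) for n in("wrist","scene","side")}
def projf(f):
    K=f["K"]
    if "hand_eye" in f:
        T=np.eye(4);T[:3,:3]=R.from_euler("xyz",st["tcp_rot"]).as_matrix();T[:3,3]=st["ee_pos"];Mi=np.linalg.inv(T@f["hand_eye"])
    else: Mi=f["camera_from_world"]
    def p(P):
        c=P@Mi[:3,:3].T+Mi[:3,3]
        if "hand_eye" in f:
            h=np.hypot(c[:,0],c[:,1]);k=np.arctan2(h,c[:,2])/h
        else: k=1/c[:,2]
        return [K[1,2]+K[1,1]*c[:,1]*k,K[0,2]+K[0,0]*c[:,0]*k]
    return p
for n,f in fs.items():
    g=cv2.cvtColor(f["img"],cv2.COLOR_RGB2GRAY).astype(float); p=projf(f)
    ring=lambda x,y,z,r:map_coordinates(g,p(np.c_[x+r*np.cos(a),y+r*np.sin(a),0*a+z]),order=1)
    # top face of the rim band is bright: band mean minus just inside/outside
    for m,z,r in(("L",.048,.095),("M",.061,.068),("s",.072,.04)):
        sc=lambda x,y,z:2*ring(x,y,z,r-.004).mean()-ring(x,y,z,r-.012).mean()-ring(x,y,z,r+.004).mean()
        for dz in(-.006,0,.006,.012):
            b=max((sc(x,y,z+dz),x,y) for x in np.arange(.584,.612,.001) for y in np.arange(.300,.326,.001))
            print(n,m,round(dz*1e3),np.round(b,3))
E
python3 chk.py
```

```text
wrist L -6 [138.33    0.598   0.315]
wrist L 0 [140.205   0.595   0.314]
wrist L 6 [120.71    0.595   0.315]
wrist L 12 [71.524  0.589  0.317]
wrist M -6 [190.076   0.601   0.313]
wrist M 0 [183.035   0.599   0.311]
wrist M 6 [162.963   0.597   0.312]
wrist M 12 [112.492   0.592   0.308]
wrist s -6 [201.873   0.6     0.31 ]
wrist s 0 [204.071   0.599   0.309]
wrist s 6 [204.058   0.597   0.309]
wrist s 12 [196.274   0.596   0.309]
scene L -6 [191.9     0.597   0.317]
scene L 0 [190.814   0.599   0.314]
scene L 6 [185.766   0.602   0.311]
scene L 12 [174.722   0.604   0.308]
scene M -6 [201.003   0.598   0.316]
scene M 0 [202.548   0.601   0.313]
scene M 6 [201.597   0.604   0.31 ]
scene M 12 [199.609   0.606   0.307]
scene s -6 [191.529   0.598   0.312]
scene s 0 [192.207   0.6     0.309]
scene s 6 [192.248   0.603   0.306]
scene s 12 [191.89    0.606   0.304]
side L -6 [208.433   0.6     0.314]
side L 0 [207.341   0.597   0.318]
side L 6 [205.041   0.594   0.321]
side L 12 [199.825   0.591   0.324]
side M -6 [223.084   0.601   0.313]
side M 0 [222.796   0.598   0.316]
side M 6 [220.954   0.595   0.319]
side M 12 [218.705   0.593   0.323]
side s -6 [214.268   0.601   0.308]
side s 0 [213.658   0.599   0.312]
side s 6 [213.173   0.596   0.315]
side s 12 [211.592   0.593   0.319]
```

At the nominal seated heights all three cameras agree: large at about (0.597,0.315), middle at (0.599,0.313) and small at (0.599,0.310). The covers are nested, level and centred to a few mm.

```bash
python3 -c "
from rig import manip
print(manip.close_job())"
```

```text
the job is handed in; nothing more can be done
None
```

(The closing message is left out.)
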